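# Clear the mug and hold the stationery box open

### The job

Lift the mug off the lid of the wooden stationery box and stand it upright in the middle of the round cork coaster, keeping the lid shut until then. Then raise the lid to 50 degrees from closed and finish while still holding it steady at that angle so that I can look inside; it falls shut by itself, and it must not be swung back past upright. Do not tip the mug over, and leave the other things on the desk where they are.

Things in the scene. Friction and masses are not known exactly. Their poses are not given: they have to be found in the camera images.
- box: Fixed, pale wooden box, 220 (x) x 260 (y) x 90 mm high, walls 9 mm, closed by a lid 10 mm thick (lid's top 100 mm above the desk when shut). Origin: centre of its underside, on the desk. Its -x side is the front, where the lid lifts; the hinge runs along the top of its +x side (110 mm from the origin, 90 mm up), parallel to its y. It cannot be shifted.
- lid (a joint): Angle of the lid in rad: 0 shut (flat), growing as its front edge rises; 0.873 is 50 degrees, 1.57 is upright, stop at 1.9. A lid of the box's outline (220 x 260 x 10 mm), about 0.3 to 0.65 kg, on a nearly frictionless hinge: it falls shut when released below upright.
- lid_bar (a point): Middle of the lid's handle: a fixed round steel bar, 10 mm thick, 110 mm long, parallel to the hinge (point's y axis), on a 10 mm post at each end. Its axis is 30 mm above the lid's top (25 mm free gap under it), 25 mm behind the lid's front edge: with the lid shut, 195 mm in front of the hinge axis and 40 mm above it. Moves and turns with the lid; z is the lid's upward normal.
- lid_hinge (a point): Middle of the hinge axis of the lid, 90 mm above the desk; the lid turns about this point's y axis.
- mug: Loose, empty, white straight-sided mug standing upright on the lid behind the bar: outer diameter 76 mm, height 95 mm, wall 4 mm, about 0.2 to 0.37 kg. Origin: centre of its underside; z up its axis. One loop handle of 10 mm round bar on its +y side, reaching out to 75 mm from the axis, between 16 and 83 mm up.
- coaster: Round cork coaster fixed flat on the desk, 104 mm across, 6 mm thick, left or right of the box. Origin: centre of its underside.
- notes: Bystander: loose white note block 90 x 90 x 40 mm, on the side of the box where the coaster is not. Origin: centre of its underside (so for all bystanders).
- stapler: Bystander: black stapler, 130 (x) x 36 x 51 mm, in front of the box.
- calculator: Bystander: grey calculator, 150 (x) x 90 x 18 mm.
- mouse: Bystander: black computer mouse, 105 (x) x 60 x 31 mm.
- penpot: Bystander: dark round pen pot, 72 mm across, 100 mm high, with pens up to 155 mm high, behind the box.
- punch: Bystander: hole punch, 65 x 110 (y) x 52 mm, behind the left place.
- tape: Bystander: tape dispenser, 150 (x) x 55 x 78 mm, behind the right place.
Things that resemble listed ones, but are neither listed nor needed, are in the scene too. Leave any orange look-alike of the mug alone. What is shaped like the coaster but pink is not meant.

How it is judged (in metres and radians):
On the way, in this order (a step that is already met when the one before it is completed fails the run):
1. the mug is lifted clear of the shut lid (z of mug in the frame of box above 0.115 m and value of joint lid below 0.06 rad), for 0.1 s.
2. the mug stands released on the coaster, the lid still shut (horizontal distance between mug and coaster below 0.02 m and z of mug in the frame of coaster below 0.011 m and angle between mug's own z axis and vertical below 0.1 rad and linear speed of mug below 0.03 m/s and contact force between the fingers and mug below 0.1 N and value of joint lid below 0.06 rad), for 0.2 s.
3. the lid is held up at 50 degrees (value of joint lid between 0.768 and 0.978 rad and contact force between the fingers and box above 0.5 N), for 0.2 s.
At the end, for the whole second after the job is handed in: The gripper's fingers hold the lid (contact over 0.5 N) still at 50 degrees, 6 degrees either way, and the mug stands upright and at rest on the coaster, its centre within 20 mm of the coaster's, touched neither by the fingers nor by the box (all of step 3 and horizontal distance between mug and coaster below 0.02 m and z of mug in the frame of coaster below 0.011 m and angle between mug's own z axis and vertical below 0.1 rad and linear speed of mug below 0.03 m/s and contact force between the fingers and mug below 0.1 N and velocity of joint lid between -0.1 and 0.1 rad/s and contact force between mug and box below 0.1 N); the arm keeps its last pose, push and grip.
It fails at once if the mug is tipped over (angle between mug's own z axis and vertical above 1 rad).
It fails at once if the lid is swung back past upright (value of joint lid above 1.57 rad).
It fails at once if another thing on the desk is shifted by more than 30 mm (distance of any of notes, stapler, calculator, mouse, penpot, punch, tape from where it was at the start of the episode above 0.03 m).
It also fails if it takes over 56 s, if anything falls off the work surface, if the arm or the gripper's body presses on something with over 40 N, if the wrist force passes 120 N, or if a joint passes its speed limit or range.

### The arm

A 6-joint arm with a two-finger parallel gripper is mounted at the origin on the work surface. World frame = base frame: x ahead of the robot, y to its left, z up, the work surface at z = 0. Lengths are in m, angles in degrees, forces in N, time in s.
With the tool pointing down it reaches from about 0.2 to 0.875 m from the base axis. Payload 3.4 kg.
Tool frame: the origin (TCP) lies at the very end of the fingers, on their centre line; the grasp point (between the pads) lies 19 mm behind it; z points along the fingers, y is the line along which they close (so a half turn about z gives the same grasp; the last joint's range is limited). The gripper opens to 94 mm and grips with 3 to 60 N. Pads are 16 mm wide; open, the fingers measure 119 mm over their backs; the gripper's body (75 mm by 177 mm) begins 78 mm behind the grasp point.
Start: joints at [-80.558, 15.808, 86.224, -0, 77.962, -6.933], TCP at [0.162, -0.552, 0.205] pointing down, gripper open.
Joint ranges: [-165.64, 165.64], [-43.16, 119.46], [12.63, 154.43], [-67.54, 247.53], [6.08, 155.33], [-154.97, 154.97]. Speed limits (degrees/s): [147.25, 147.25, 180, 180, 180, 180].

### API

Orientations are given as a 3x3 rotation matrix whose columns are the frame's x, y, z axes.
In Python, from workcell import manip gives the robot as it stands.
- The arm moves only by the tool jog_arm, never from a script. Its argument "plan" is a list of rows, each a list of 3 entries, a list of its own where there are three numbers: the shift along the tool's x, y, z in mm, then the turn, a rotation vector about the tool's x, y, z in degrees, then the opening, from 0 (shut) to 1 (fully open). A call has 1 to 8 rows; each row shifts and turns the commanded pose from where the row before left it, along the tool's axes as they then stand; what a row does not reach is not made up. A row lasts 1/8 s, in which the tool goes at most 62.5 mm and 10.7 degrees, less where a joint would pass 70% of its speed; a pose out of reach is approached as far as the arm can. A call with a gripper value outside its range is refused whole. The fingers move at their own pace and stop on an object; the grip force is fixed at half the most. Time passes only in rows, so rows that do not move let the fingers close. It gives the time, the measured TCP pose, the force, the opening and the grip force at its end, in the units of the state.
- manip.get_obs(): the state, without advancing time (a new reading comes with each control period).
- manip.capture(name): name is "scene" or "top" or "wrist"; returns the picture (400x640x3 uint8, blue, green, red); there is no depth.
- manip.calibration(name): a dict with "fx", "fy", "cx", "cy" (pixels), "rvec" (rotation vector, rad) and "tvec" (3), from world to camera coordinates, as OpenCV has them; the wrist camera has in their place "hand_eye" (4x4, takes a point from camera to tool coordinates, whose origin is the TCP and whose axes are the flange's). Camera axes: x right, y down, z forward; pixel columns grow to the right and rows downward; lengths in m; the calibration is good to about 2 mm. A picture is of the moment at which its call begins: read the wrist's pose just before it. calibration takes no time and is no camera call.
- manip.job_done(): hands the job in; it is judged then, once.
Trained networks look in the newest picture that a camera, given by its name, has taken for a name from the list of things; names that differ only in an ending like _2 or _b are one class to them, and where a whole thing is asked for, a point or a joint stands for the part that bears it (a point fixed in the world has none). Each returns a list of dicts, best first, with "conf" (0 to 1); they miss things now and then, are a little off and sometimes report something else, mostly with a low value. They report only what shows in the picture. A call takes as long as a camera call. They do not tell look-alikes from the thing itself.
- manip.look_for(camera, label): "point" ([x, y, z] in m, in world coordinates, good to about 4 mm: the middle of the surface that is visible of it).
The state is a dict: "time_s": time; "joint_positions": joint angles; "qd": joint speeds; "effort": joint torques, N m; "tool_pos": TCP position; "tool_rot": TCP orientation; "force": force on the tool from outside, world axes, zero at the start; "moment": the same for the moment, N m; "width": opening from 0.0 (shut) to 1.0 (fully open); "gripper_force": force on a finger pad.
Only numpy, scipy, OpenCV 4.12 (cv2) and the standard library are available. Lean on these libraries where they do the work, as an engineer would, in place of code of your own. Each camera call takes 0.05 s, during which the arm holds its last target. There are 200 camera calls.

## Working session

There is one attempt and no reset: what is moved stays moved. The work goes in short steps, Python scripts to look and compute and a tool call to move; the robot and the scene stay as the last step left them, time stands still between calls to the robot, and variables do not carry over. Pictures are saved under pics/ and viewed, at most 10 in all, crops included, and the job is handed in when it is done.

Besides the shell and the picture viewer there is one more tool, called after "Call:" by a JSON object that holds its "api" and its "payload", one argument or row to a line. jog_arm: Moves the arm, as the interface text tells. Its arguments: {"type":"object","properties":{"plan":{"type":"array"}},"required":["plan"]}

```bash
mkdir -p pics
cat > h.py <<'E'
import numpy as np, cv2
from workcell import manip
def K(n):
    c=manip.calibration(n); return np.array([[c['fx'],0,c['cx']],[0,c['fy'],c['cy']],[0,0,1.]]),c
def proj(n,P):
    k,c=K(n); return cv2.projectPoints(np.float64(P).reshape(-1,1,3),np.float64(c['rvec']),np.float64(c['tvec']),k,None)[0].reshape(-1,2)
def onplane(n,uv,z):
    k,c=K(n); R=cv2.Rodrigues(np.float64(c['rvec']))[0]; t=np.float64(c['tvec']).ravel()
    o=-R.T@t; d=R.T@np.linalg.inv(k)@np.array([uv[0],uv[1],1.]); return o+d*(z-o[2])/d[2]
E
python3 - <<'E'
from h import *
np.set_printoptions(precision=3,suppress=True)
for n in ['scene','top']:
    im=manip.capture(n); cv2.imwrite(f'pics/{n}0.png',im)
    for l in ['mug','coaster','box','lid_bar','notes','stapler','calculator','penpot','punch','tape','mouse']:
        for d in manip.look_for(n,l)[:3]:
            p=np.array(d['point']); print(n,l,round(d['conf'],2),p,proj(n,p)[0].round())
print(manip.get_obs()['time_s'])
E
```

```text
scene mug 0.98 [ 0.381 -0.056  0.067] [271. 201.]
scene mug 0.89 [ 0.618 -0.058  0.168] [333. 209.]
scene mug 0.63 [ 0.296 -0.294  0.024] [183. 242.]
scene coaster 0.82 [ 0.517 -0.311  0.007] [228. 295.]
scene coaster 0.69 [ 0.428 -0.441  0.006] [159. 307.]
scene box 0.84 [ 0.646 -0.079  0.103] [336. 240.]
scene lid_bar 0.97 [ 0.626 -0.059  0.101] [335. 233.]
scene notes 0.92 [0.541 0.308 0.041] [395. 176.]
scene stapler 0.96 [0.355 0.084 0.049] [301. 181.]
scene stapler 0.42 [ 0.293 -0.296  0.024] [182. 242.]
scene calculator 0.84 [0.281 0.315 0.015] [335. 153.]
scene penpot 0.77 [0.749 0.204 0.075] [437. 212.]
scene punch 0.95 [0.684 0.386 0.057] [450. 178.]
scene tape 0.75 [ 0.733 -0.384  0.031] [262. 370.]
scene mouse 0.62 [ 0.298 -0.295  0.025] [183. 242.]
scene mouse 0.3 [ 0.633 -0.06   0.101] [337. 234.]
top mug 0.84 [ 0.364 -0.042  0.007] [335. 264.]
top mug 0.69 [ 0.61  -0.042  0.114] [337. 166.]
top coaster 0.86 [ 0.515 -0.307  0.004] [435. 209.]
top coaster 0.72 [ 0.426 -0.438  0.009] [486. 243.]
top coaster 0.59 [ 0.279 -0.287  0.029] [429. 300.]
top box 0.57 [ 0.582 -0.007  0.099] [322. 178.]
top lid_bar 0.79 [ 0.589 -0.01   0.1  ] [324. 175.]
top notes 0.79 [0.529 0.312 0.04 ] [201. 199.]
top stapler 0.95 [0.369 0.093 0.051] [282. 263.]
top stapler 0.51 [ 0.584 -0.006  0.097] [322. 177.]
top calculator 0.9 [0.28  0.325 0.016] [196. 293.]
top penpot 0.93 [0.743 0.225 0.067] [234. 116.]
top punch 0.72 [0.668 0.377 0.053] [176. 145.]
top tape 0.65 [ 0.704 -0.373  0.03 ] [463. 137.]
top mouse 0.82 [ 0.278 -0.288  0.031] [430. 300.]
1.2
```

Run:
```python
import cv2,numpy as np
a=cv2.imread('pics/scene0.png');b=cv2.imread('pics/top0.png')
cv2.imwrite('pics/a1.png',cv2.resize(a[120:400,120:480],(771,600),interpolation=3))
cv2.imwrite('pics/b1.png',cv2.resize(b[90:330,180:500],(800,600),interpolation=3))
```

```text
(no output)
```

View pics/a1.png

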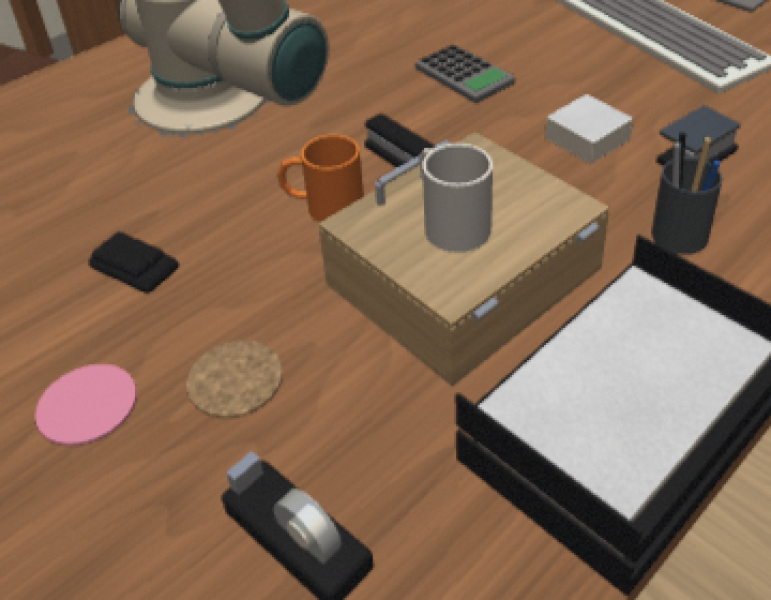

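View pics/b1.png

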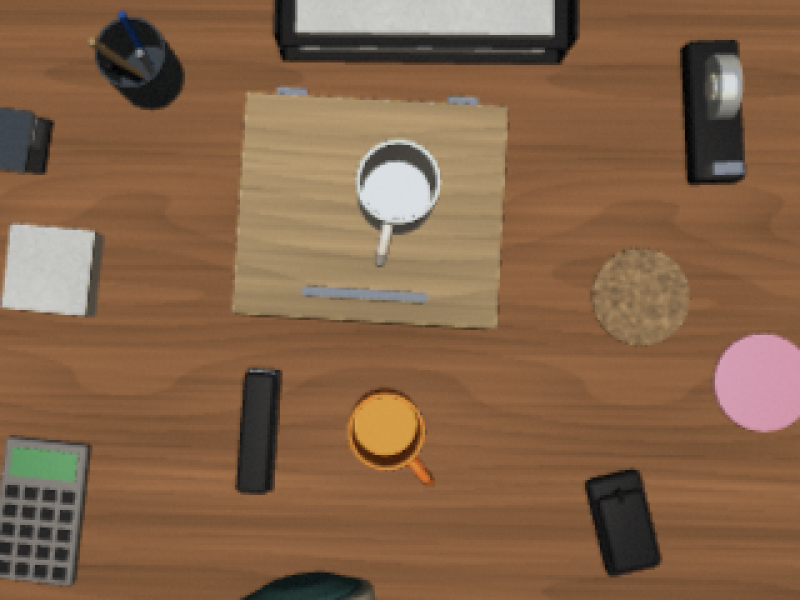

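The white mug on the lid is at top (339,163) / scene (333,198) for the rim centre, with its handle pointing to the front (-x). The orange mug at top (335,264), in front of the box, is the look-alike. The cork coaster is at top (436,209); the pink disc at (486,243) is not meant. The enlarged crops confirm this. Next I triangulate.

Run:
```python
from h import *
np.set_printoptions(precision=4,suppress=True)
T=lambda u,v:(180+u*.4,90+v*.4)
S=lambda u,v:(120+u*.4669,120+v*.4667)
def P(n):
    k,c=K(n); return k@np.hstack([cv2.Rodrigues(np.float64(c['rvec']))[0],np.float64(c['tvec']).reshape(3,1)])
def tri(a,b):
    X=cv2.triangulatePoints(P('top'),P('scene'),np.float64(a).reshape(2,1),np.float64(b).reshape(2,1)).ravel();X=X[:3]/X[3]
    return X,np.linalg.norm(proj('top',X)[0]-a),np.linalg.norm(proj('scene',X)[0]-b)
print('rim',tri(T(398,182),S(457.5,167)))
print('coaster',tri(T(641,297),S(234,378)))
print('lid corners', *[tri(T(*a),S(*b))[0] for a,b in [((507,107),(452,327)),((247,93),(607,209)),((497,328),(321,228))]])
print('bar ends',tri(T(427,295),S(380,185)),tri(T(303,291),S(445,146)))
print('top only: rim z.195',onplane('top',T(398,182),.195),'coaster',onplane('top',T(641,297),.006))
for c in [(247,93),(507,107),(497,328),(233,313)]: print('corner',onplane('top',T(*c),.1))
for c in [(303,291),(427,297)]: print('bar',onplane('top',T(*c),.135))
print('handle tip',onplane('top',T(381,258),.17),'orange rim',onplane('top',T(386,428),.095))
# coaster seg
im=cv2.imread('pics/top0.png'); 
print(manip.calibration('wrist')['hand_eye'])
o=manip.get_obs(); print(o['tool_rot'],o['tool_pos'],o['force'])
```

```text
rim (array([ 0.6072, -0.0449,  0.1876]), np.float64(0.5163079551480101), np.float64(0.48018768770084286))
coaster (array([ 0.5166, -0.3106,  0.0001]), np.float64(0.48512551972566326), np.float64(0.5315387797204623))
lid corners [ 0.6989 -0.1536  0.0912] [0.7086 0.1047 0.0931] [ 0.4806 -0.1452  0.0903]
bar ends (array([ 0.5098, -0.0745,  0.1281]), np.float64(1.0232152407270747), np.float64(0.9347803177320394)) (array([0.5094, 0.0412, 0.122 ]), np.float64(0.48815993716055694), np.float64(0.42275981236645366))
top only: rim z.195 [ 0.6053 -0.0456  0.195 ] coaster [ 0.5155 -0.3101  0.006 ]
corner [0.7066 0.1034 0.1   ]
corner [ 0.6959 -0.1534  0.1   ]
corner [ 0.4785 -0.1463  0.1   ]
corner [0.4883 0.112  0.1   ]
bar [0.5096 0.0411 0.135 ]
bar [ 0.5061 -0.076   0.135 ]
handle tip [ 0.5394 -0.0319  0.17  ] orange rim [ 0.3789 -0.0401  0.095 ]
[[-0.0005 -0.9689 -0.2476  0.0724]
 [ 1.     -0.0004 -0.0005  0.0016]
 [ 0.0004 -0.2476  0.9689 -0.179 ]
 [ 0.      0.      0.      1.    ]]
[[ 0.9594  0.2819  0.    ]
 [ 0.2819 -0.9594 -0.0001]
 [ 0.      0.0001 -1.    ]] [ 0.1621 -0.5517  0.2055] [ 0.0237 -0.2696  0.3816]
```

Call:
{"api": "jog_arm", "payload": {
  "plan": [
    [[30, -15, -20], [0, 0, 0], 1],
    [[45, -28, -20], [0, 0, 0], 1],
    [[45, -28, -20], [0, 0, 0], 1],
    [[45, -28, -20], [0, 0, 0], 1],
    [[45, -28, -20], [0, 0, 3], 1],
    [[45, -28, 0], [0, 0, 5], 1],
    [[45, -28, 0], [0, 0, 5], 1],
    [[30, -18, 0], [0, 0, 5], 1]
  ]
}}

```text
time_s: 2.2
tool_pos: [0.4358, -0.2771, 0.3059]
tool_rot: [[1.0, -0.029, 0.001], [-0.029, -1.0, -0.0], [0.001, 0.0, -1.0]]
force: [-0.7, -0.6, -0.2]
width: 0.998
gripper_force: 0.0
```

Call:
{"api": "jog_arm", "payload": {
  "plan": [
    [[20, -35, 0], [0, 0, 0], 1],
    [[25, -45, 0], [0, 0, 0], 1],
    [[25, -45, 0], [0, 0, 0], 1],
    [[25, -45, 0], [0, 0, 0], 1],
    [[25, -45, 0], [0, 0, 0], 1],
    [[15, -22, 0], [0, 0, 0], 1],
    [[0, 0, 0], [0, 0, 0], 1],
    [[0, 0, 0], [0, 0, 0], 1]
  ]
}}

```text
time_s: 3.2
tool_pos: [0.5756, -0.0465, 0.3053]
tool_rot: [[1.0, -0.029, -0.001], [-0.029, -1.0, -0.001], [-0.001, 0.001, -1.0]]
force: [-0.5, 0.7, -0.7]
width: 1.001
gripper_force: 0.0
```

```bash
cat >> h.py <<'E'
def wray(uv,z,o=None):
    k,c=K('wrist'); H=np.array(c['hand_eye']); o=o or manip.get_obs(); R=np.array(o['tool_rot']);p=np.array(o['tool_pos'])
    d=R@H[:3,:3]@np.linalg.inv(k)@np.array([uv[0],uv[1],1.]); s=R@H[:3,3]+p
    return s+d*(z-s[2])/d[2]
E
python3 - <<'E'
from h import *
np.set_printoptions(precision=4,suppress=True)
o=manip.get_obs(); print(o['tool_pos'],o['tool_rot'])
im=manip.capture('wrist'); cv2.imwrite('pics/w1.png',im)
for l in ['mug','lid_bar']: print([(d['conf'],d['point']) for d in manip.look_for('wrist',l)])
E
```

```text
[ 0.5756 -0.0465  0.3053] [[ 0.9996 -0.0285 -0.0008]
 [-0.0285 -0.9996 -0.0008]
 [-0.0007  0.0008 -1.    ]]
[(0.73, [0.4092, -0.042, 0.0593]), (0.65, [0.5988, -0.0401, 0.1215])]
[(0.95, [0.6128, -0.0045, 0.0995]), (0.47, [0.5992, -0.0378, 0.1241])]
```

View pics/w1.png

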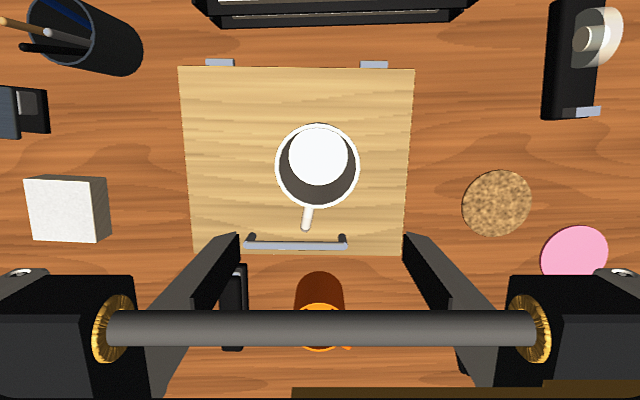

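Wrist view: the mug rim is centred at (317,166), the bar runs from (245,245) to (347,241), and the cork coaster is at (496,203).

Run:
```python
from h import *
np.set_printoptions(precision=4,suppress=True)
print(wray((317.5,165.5),.195),wray((318,156),.104),wray((245,245),.14),wray((347,241),.14),wray((496.5,203),.006))
```

```text
[ 0.6087 -0.0463  0.195 ] [ 0.6072 -0.046   0.104 ] [0.5152 0.0379 0.14  ] [ 0.5164 -0.0754  0.14  ] [ 0.5186 -0.3089  0.006 ]
```

Call:
{"api": "jog_arm", "payload": {
  "plan": [
    [[15, 0, 0], [0, 0, 0], 1],
    [[16, 0, 10], [0, 0, 0], 1],
    [[0, 0, 30], [0, 0, 0], 1],
    [[0, 0, 30], [0, 0, 0], 1],
    [[0, 0, 30], [0, 0, 0], 1],
    [[0, 0, 25], [0, 0, 0], 1],
    [[0, 0, 20], [0, 0, 0], 1],
    [[0, 0, 20], [0, 0, 0], 1]
  ]
}}

```text
time_s: 4.35
tool_pos: [0.6077, -0.047, 0.1385]
tool_rot: [[1.0, -0.029, -0.001], [-0.029, -1.0, 0.0], [-0.001, -0.0, -1.0]]
force: [0.6, -0.6, -0.1]
width: 1.001
gripper_force: 0.0
```

Call:
{"api": "jog_arm", "payload": {
  "plan": [
    [[0, 0, 7], [0, 0, 0], 1],
    [[0, 0, 0], [0, 0, 0], 0.6],
    [[0, 0, 0], [0, 0, 0], 0.6],
    [[0, 0, 0], [0, 0, 0], 0.6],
    [[0, 0, 0], [0, 0, 0], 0.6],
    [[0, 0, 0], [0, 0, 0], 0.6]
  ]
}}

```text
time_s: 5.1
tool_pos: [0.6076, -0.0468, 0.134]
tool_rot: [[1.0, -0.028, 0.002], [-0.028, -1.0, -0.0], [0.002, 0.0, -1.0]]
force: [1.1, 0.3, -0.8]
width: 0.812
gripper_force: 30.0
```

Call:
{"api": "jog_arm", "payload": {
  "plan": [
    [[0, 0, -5], [0, 0, 0], 0.6],
    [[0, 0, -15], [0, 0, 0], 0.6],
    [[0, 0, -20], [0, 0, 0], 0.6],
    [[0, 0, -20], [0, 0, 0], 0.6],
    [[0, 0, -15], [0, 0, 0], 0.6],
    [[0, 0, -5], [0, 0, 0], 0.6],
    [[0, 0, 0], [0, 0, 0], 0.6]
  ]
}}

```text
time_s: 5.98
tool_pos: [0.607, -0.0468, 0.2135]
tool_rot: [[1.0, -0.028, 0.0], [-0.028, -1.0, -0.0], [0.0, 0.0, -1.0]]
force: [-0.2, -0.1, -3.1]
width: 0.815
gripper_force: 30.0
```

Call:
{"api": "jog_arm", "payload": {
  "plan": [
    [[-3, 10, 0], [0, 0, 0], 0.6],
    [[-9, 30, 0], [0, 0, 0], 0.6],
    [[-15, 45, 0], [0, 0, 0], 0.6],
    [[-15, 50, 0], [0, 0, 0], 0.6],
    [[-15, 50, 0], [0, 0, 0], 0.6],
    [[-14, 45, 0], [0, 0, 0], 0.6],
    [[-9, 28, 0], [0, 0, 0], 0.6],
    [[-3, 8, 0], [0, 0, 0], 0.6]
  ]
}}

```text
time_s: 6.98
tool_pos: [0.5151, -0.3123, 0.2125]
tool_rot: [[1.0, -0.031, -0.002], [-0.031, -1.0, 0.0], [-0.002, -0.0, -1.0]]
force: [0.1, 0.7, -2.8]
width: 0.816
gripper_force: 30.0
```

Run:
```python
from h import *
np.set_printoptions(precision=4,suppress=True)
o=manip.get_obs(); print(o['time_s'],o['tool_pos'],o['width'],o['force'],o['gripper_force'])
a=manip.capture('scene');b=manip.capture('top');w=manip.capture('wrist')
cv2.imwrite('pics/c1.png',np.vstack([cv2.resize(a[120:400,100:460],(400,300)),cv2.resize(w,(400,250))]))
```

```text
6.975 [ 0.5151 -0.3123  0.2125] 0.8163568540487981 [ 0.1333  0.7028 -2.7701] 29.993572002276778
```

View pics/c1.png

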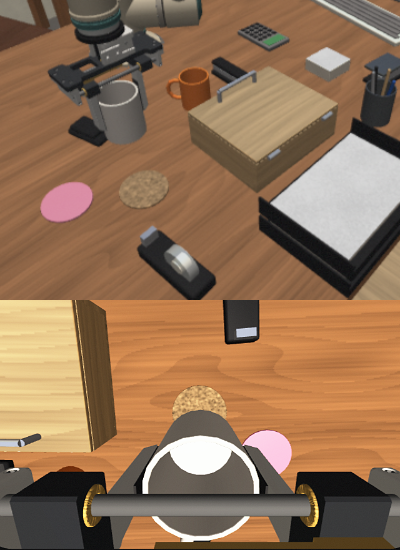

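The mug is held upright (scene crop (120,110)) above the cork coaster. Lowering it.

Call:
{"api": "jog_arm", "payload": {
  "plan": [
    [[2, -2, 10], [0, 0, 0], 0.6],
    [[0, 0, 28], [0, 0, 0], 0.6],
    [[0, 0, 35], [0, 0, 0], 0.6],
    [[0, 0, 35], [0, 0, 0], 0.6],
    [[0, 0, 30], [0, 0, 0], 0.6],
    [[0, 0, 18], [0, 0, 0], 0.6],
    [[0, 0, 10], [0, 0, 0], 0.6],
    [[0, 0, 3], [0, 0, 0], 0.6]
  ]
}}

```text
time_s: 8.12
tool_pos: [0.5188, -0.3075, 0.0439]
tool_rot: [[1.0, -0.027, -0.001], [-0.027, -1.0, 0.001], [-0.001, -0.0, -1.0]]
force: [-0.1, 0.1, -2.4]
width: 0.812
gripper_force: 30.0
```

Call:
{"api": "jog_arm", "payload": {
  "plan": [
    [[0, 0, 1], [0, 0, 0], 0.6],
    [[0, 0, 1], [0, 0, 0], 0.6],
    [[0, 0, 0], [0, 0, 0], 0.6]
  ]
}}

```text
time_s: 8.5
tool_pos: [0.5189, -0.3086, 0.043]
tool_rot: [[1.0, -0.028, 0.001], [-0.028, -1.0, -0.001], [0.001, 0.001, -1.0]]
force: [0.3, 0.4, -3.1]
width: 0.815
gripper_force: 30.0
```

Call:
{"api": "jog_arm", "payload": {
  "plan": [
    [[0, 0, 1], [0, 0, 0], 0.6],
    [[0, 0, 1], [0, 0, 0], 0.6],
    [[0, 0, 1], [0, 0, 0], 0.6],
    [[0, 0, 0], [0, 0, 0], 0.6]
  ]
}}

```text
time_s: 9.0
tool_pos: [0.5186, -0.3085, 0.04]
tool_rot: [[1.0, -0.028, 0.0], [-0.028, -1.0, -0.0], [0.0, 0.0, -1.0]]
force: [-0.3, 1.9, 2.6]
width: 0.815
gripper_force: 30.0
```

Contact: the vertical force changed sign at the expected height. Releasing and rising.

Call:
{"api": "jog_arm", "payload": {
  "plan": [
    [[0, 0, 0], [0, 0, 0], 1],
    [[0, 0, 0], [0, 0, 0], 1],
    [[0, 0, 0], [0, 0, 0], 1],
    [[0, 0, 0], [0, 0, 0], 1],
    [[0, 0, 0], [0, 0, 0], 1],
    [[0, 0, 0], [0, 0, 0], 1]
  ]
}}

```text
time_s: 9.75
tool_pos: [0.5186, -0.3085, 0.0395]
tool_rot: [[1.0, -0.028, 0.0], [-0.028, -1.0, -0.0], [0.0, 0.0, -1.0]]
force: [-0.4, -0.5, -0.7]
width: 1.0
gripper_force: 0.0
```

Call:
{"api": "jog_arm", "payload": {
  "plan": [
    [[0, 0, -10], [0, 0, 0], 1],
    [[0, 0, -25], [0, 0, 0], 1],
    [[0, 0, -40], [0, 0, 0], 1],
    [[0, 0, -50], [0, 0, 0], 1],
    [[0, 0, -50], [0, 0, 0], 1],
    [[0, 0, -50], [0, 0, 0], 1],
    [[0, 0, -25], [0, 0, 0], 1],
    [[0, 0, 0], [0, 0, 0], 1]
  ]
}}

```text
time_s: 10.75
tool_pos: [0.5195, -0.3091, 0.2925]
tool_rot: [[1.0, -0.028, 0.005], [-0.028, -1.0, -0.004], [0.005, 0.004, -1.0]]
force: [-0.1, 0.9, 0.0]
width: 0.999
gripper_force: 0.0
```

Run:
```python
from h import *
np.set_printoptions(precision=4,suppress=True)
o=manip.get_obs(); print(o['time_s'],o['tool_pos'],o['joint_positions'])
w=manip.capture('wrist');print([(d['conf'],d['point']) for d in manip.look_for('wrist','mug')]);b=manip.capture('top')
cv2.imwrite('pics/d1.png',np.vstack([cv2.resize(b[90:330,180:500],(400,300)),cv2.resize(w,(480,300))[:,:400]]))
cv2.imwrite('pics/d1.png',np.hstack([cv2.resize(b[130:250,360:520],(400,300),interpolation=3),w[100:400,120:520]]))
```

```text
10.75 [ 0.5195 -0.3091  0.2925] [-37.3417  16.3027  73.4236  -0.0031  89.9332  54.2833]
[(0.95, [0.5043, -0.3018, 0.0378]), (0.64, [0.3949, -0.0717, 0.0533])]
```

View pics/d1.png

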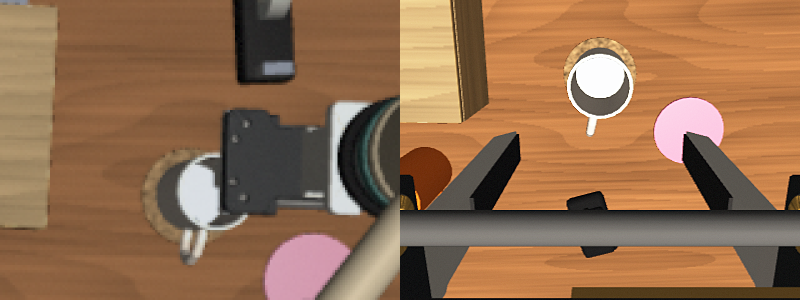

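Run:
```python
from h import *
np.set_printoptions(precision=4,suppress=True)
print(wray((320,189),.101),wray((320,176.5),.010),wray((320.5,174),.006))
```

```text
[ 0.5136 -0.3077  0.101 ] [ 0.5121 -0.3072  0.01  ] [ 0.5149 -0.308   0.006 ]
```

Call:
{"api": "jog_arm", "payload": {
  "plan": [
    [[-5, -20, 0], [0, 0, 0], 1],
    [[-12, -40, 0], [0, 0, 0], 1],
    [[-15, -45, 0], [0, 0, 0], 1],
    [[-15, -45, 0], [0, 0, 0], 1],
    [[-15, -45, 0], [0, 0, 0], 1],
    [[-15, -45, 0], [0, 0, 0], 1],
    [[-10, -35, 0], [0, 0, 0], 1],
    [[-5, -16, 0], [0, 0, 0], 1]
  ]
}}

```text
time_s: 11.9
tool_pos: [0.433, -0.0126, 0.2888]
tool_rot: [[1.0, -0.026, -0.002], [-0.026, -1.0, 0.001], [-0.002, -0.001, -1.0]]
force: [-0.2, 0.6, -0.5]
width: 1.002
gripper_force: 0.0
```

Call:
{"api": "jog_arm", "payload": {
  "plan": [
    [[0, 0, 0], [0, 0, 0], 1],
    [[0, 0, 0], [0, 0, 0], 1]
  ]
}}

```text
time_s: 12.15
tool_pos: [0.4352, -0.0157, 0.2892]
tool_rot: [[1.0, -0.029, -0.0], [-0.029, -1.0, -0.001], [-0.0, 0.001, -1.0]]
force: [-0.3, -0.4, -0.9]
width: 1.003
gripper_force: 0.0
```

Run:
```python
from h import *
o=manip.get_obs(); print(o['time_s'],o['tool_pos'])
w=manip.capture('wrist');cv2.imwrite('pics/wfull2.png',w);cv2.imwrite('pics/e1.png',cv2.resize(w[0:240,140:460],(800,600),interpolation=3))
```

```text
12.15 [ 0.43517735 -0.01571898  0.28917382]
```

View pics/e1.png

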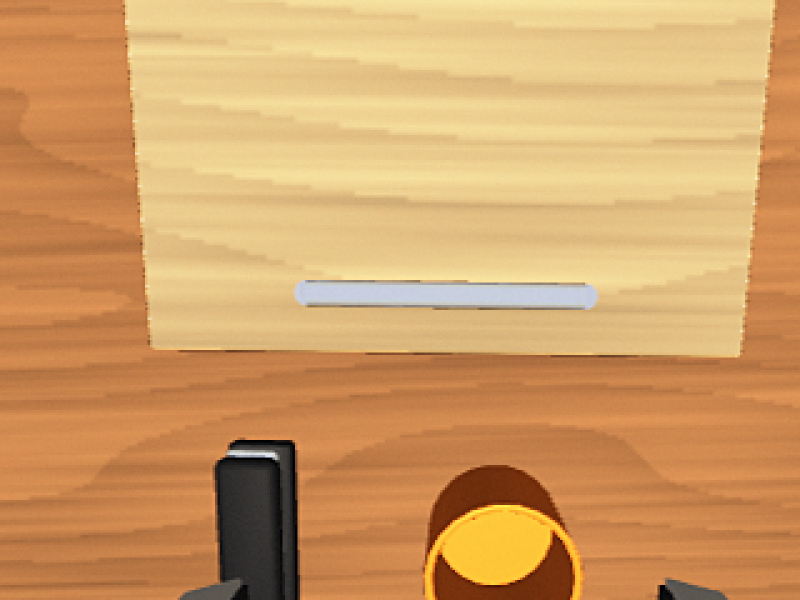

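The bar runs from (297,293) to (596,296) in this crop (full picture (259,117) to (378,119)), and the front lid edge runs from (152,348) to (740,356).

Run:
```python
from h import *
np.set_printoptions(precision=4,suppress=True)
F=lambda u,v:(140+u*.4,v*.4)
for uv,z in [((297,293),.14),((596,296.5),.14),((152,348),.1),((740,356),.1)]: print(wray(F(*uv),z))
# height by two wrist views: earlier view at TCP (.5756,-.0465,.3053)
o1=dict(tool_pos=[.5756,-.0465,.3053],tool_rot=[[.9996,-.0285,-.0008],[-.0285,-.9996,-.0008],[-.0007,.0008,-1]])
for z in (.12,.13,.14,.15): print(z,(wray((245,245),z,o1)+wray((347,241),z,o1))[:2]/2,(wray(F(297,293),z)+wray(F(596,296.5),z))[:2]/2)
```

```text
[0.5113 0.0402 0.14  ]
[ 0.5066 -0.0746  0.14  ]
[0.4904 0.1126 0.1   ]
[ 0.4792 -0.1448  0.1   ]
0.12 [ 0.5081 -0.0166] [ 0.509  -0.0171]
0.13 [ 0.512  -0.0175] [ 0.509  -0.0172]
0.14 [ 0.5158 -0.0184] [ 0.509  -0.0172]
0.15 [ 0.5197 -0.0193] [ 0.5089 -0.0173]
```

Call:
{"api": "jog_arm", "payload": {
  "plan": [
    [[0, 0, 0], [0, 0, -10], 0.5],
    [[0, 0, 0], [0, 0, -10], 0.5],
    [[0, 0, 0], [0, 0, -10], 0.5],
    [[0, 0, 0], [0, 0, -10], 0.5],
    [[0, 0, 0], [0, 0, -10], 0.5],
    [[0, 0, 0], [0, 0, -10], 0.5],
    [[0, 0, 0], [0, 0, -10], 0.5],
    [[0, 0, 0], [0, 0, -10], 0.5]
  ]
}}

```text
time_s: 13.2
tool_pos: [0.4354, -0.0161, 0.2892]
tool_rot: [[0.198, 0.98, -0.0], [0.98, -0.198, -0.0], [-0.0, -0.0, -1.0]]
force: [0.5, 0.4, -0.5]
width: 0.498
gripper_force: 0.0
```

Call:
{"api": "jog_arm", "payload": {
  "plan": [
    [[0, 0, 0], [0, 0, -9.3], 0.5],
    [[0, 20, 0], [0, 0, 0], 0.5],
    [[0, 35, 0], [0, 0, 0], 0.5],
    [[0, 19, 0], [0, 0, 0], 0.5],
    [[0, 0, 20], [0, 0, 0], 0.5],
    [[0, 0, 35], [0, 0, 0], 0.5],
    [[0, 0, 25], [0, 0, 0], 0.5],
    [[0, 0, 0], [0, 0, 0], 0.5]
  ]
}}

```text
time_s: 14.2
tool_pos: [0.5079, -0.018, 0.2074]
tool_rot: [[0.042, 0.999, -0.005], [0.999, -0.042, 0.001], [0.0, -0.005, -1.0]]
force: [-0.1, -1.0, 0.5]
width: 0.5
gripper_force: 0.0
```

Call:
{"api": "jog_arm", "payload": {
  "plan": [
    [[0, 1, 20], [0, 0, 0], 0.5],
    [[0, 0, 25], [0, 0, 0], 0.5],
    [[0, 0, 20], [0, 0, 0], 0.5],
    [[0, 0, 14], [0, 0, 0], 0.5],
    [[0, 0, 7], [0, 0, 0], 0.5],
    [[0, 0, 0], [0, 0, 0], 0.5]
  ]
}}

```text
time_s: 14.95
tool_pos: [0.5101, -0.0181, 0.1236]
tool_rot: [[0.041, 0.999, 0.0], [0.999, -0.041, -0.0], [-0.0, 0.0, -1.0]]
force: [0.2, 0.2, 0.3]
width: 0.499
gripper_force: 0.0
```

Call:
{"api": "jog_arm", "payload": {
  "plan": [
    [[0, 0, 0], [0, 0, 0], 0.25],
    [[0, 0, 0], [0, 0, 0], 0.0],
    [[0, 0, 0], [0, 0, 0], 0.0],
    [[0, 0, 0], [0, 0, 0], 0.0],
    [[0, 0, 0], [0, 0, 0], 0.0],
    [[0, 0, 0], [0, 0, 0], 0.0]
  ]
}}

```text
time_s: 15.7
tool_pos: [0.5082, -0.0179, 0.1235]
tool_rot: [[0.04, 0.999, -0.003], [0.999, -0.04, -0.0], [-0.0, -0.003, -1.0]]
force: [-5.0, -0.3, 5.6]
width: 0.095
gripper_force: 30.0
```

```bash
cat > arc.py <<'E'
# rows that carry the grasp point round the hinge; the tool tilts by k times the lid angle
from h import *
import sys
from scipy.spatial.transform import Rotation as Ro
a0,a1,n,k=map(float,sys.argv[1:5])
o=manip.get_obs(); R=np.array(o['tool_rot']); p=np.array(o['tool_pos']); print(o['time_s'],p,o['width'],o['force'],np.round(o['joint_positions'],1))
yb=np.array([.041,.9992,0]); h=np.array([.704,-.025,.09])
g0=p-.019*R[:,2]
for i in range(int(n)):
    d=np.radians((a1-a0)/n); 
    g=p-.019*R[:,2]; g2=h+Ro.from_rotvec(yb*d).apply(g-h)
    R2=Ro.from_rotvec(yb*d*k).as_matrix()@R; p2=g2+.019*R2[:,2]
    print((R.T@(p2-p)*1000).round(1),np.degrees(R.T@(yb*d*k)).round(2)); R,p=R2,p2
print('end',p,R[:,2])
v=g0-h; print('bar lid angle est', np.degrees(np.arctan2(v[2],-np.dot(v,[.9992,-.041,0]))-np.arctan2(40,195)),np.linalg.norm(v))
E
python3 arc.py 0 50 14 0.7
```

```text
15.7 [ 0.50819591 -0.01790599  0.12345749] 0.09528328406840185 [-4.97698176 -0.26148011  5.61135568] [ -9.8  13.8 101.5  -0.   64.9  -7.5]
[ -0.    2.8 -12.1] [ 2.5  0.  -0. ]
[ -0.    3.  -12.1] [ 2.5  0.  -0. ]
[ -0.    3.2 -12. ] [ 2.5  0.  -0. ]
[ -0.    3.5 -11.9] [ 2.5  0.  -0. ]
[ -0.    3.7 -11.8] [ 2.5  0.  -0. ]
[ -0.    3.9 -11.7] [ 2.5  0.  -0. ]
[ -0.    4.1 -11.6] [ 2.5  0.  -0. ]
[ -0.    4.3 -11.6] [ 2.5  0.  -0. ]
[ -0.    4.5 -11.5] [ 2.5  0.  -0. ]
[ -0.    4.8 -11.4] [ 2.5  0.  -0. ]
[ -0.    5.  -11.2] [ 2.5  0.  -0. ]
[ -0.    5.2 -11.1] [ 2.5  0.  -0. ]
[ -0.    5.4 -11. ] [ 2.5  0.  -0. ]
[ -0.    5.6 -10.9] [ 2.5  0.  -0. ]
end [ 0.60738357 -0.02197594  0.25823827] [-0.5756992   0.02345784 -0.817325  ]
bar lid angle est 3.4001663699488094 0.20277540517426879
```

Call:
{"api": "jog_arm", "payload": {
  "plan": [
    [[0, 2.8, -12], [2.5, 0, 0], 0.0],
    [[0, 3, -12], [2.5, 0, 0], 0.0],
    [[0, 3.2, -12], [2.5, 0, 0], 0.0],
    [[0, 3.5, -12], [2.5, 0, 0], 0.0],
    [[0, 0, 0], [0, 0, 0], 0.0]
  ]
}}

```text
time_s: 16.32
tool_pos: [0.5224, -0.0185, 0.1696]
tool_rot: [[0.04, 0.982, -0.183], [0.999, -0.04, 0.007], [-0.0, -0.183, -0.983]]
force: [-6.7, -0.2, -0.1]
width: 0.096
gripper_force: 30.0
```

```bash
python3 arc.py 14.3 50 10 0.7
```

```text
16.325 [ 0.52241599 -0.01849741  0.16961759] 0.09583053466365576 [-6.67609802 -0.21154843 -0.06587966] [-8.8 18.9 87.8 -1.2 83.7 -6.2]
[ -0.    3.5 -11.9] [ 2.5  0.  -0. ]
[ -0.    3.8 -11.8] [ 2.5  0.  -0. ]
[ -0.    4.  -11.8] [ 2.5  0.  -0. ]
[ -0.    4.2 -11.7] [ 2.5  0.  -0. ]
[ -0.    4.4 -11.6] [ 2.5  0.  -0. ]
[ -0.    4.6 -11.5] [ 2.5  0.  -0. ]
[ -0.    4.8 -11.4] [ 2.5  0.  -0. ]
[ -0.    5.1 -11.3] [ 2.5  0.  -0. ]
[ -0.    5.3 -11.1] [ 2.5  0.  -0. ]
[ -0.    5.5 -11. ] [ 2.5  0.  -0. ]
end [ 0.60563616 -0.02191217  0.25836602] [-0.58050471  0.02369431 -0.81391207]
bar lid angle est 17.28506187777998 0.20353826966485206
```

Call:
{"api": "jog_arm", "payload": {
  "plan": [
    [[0, 2.7, -12], [2.5, 0, 0], 0.0],
    [[0, 3.8, -12], [2.5, 0, 0], 0.0],
    [[0, 4, -12], [2.5, 0, 0], 0.0],
    [[0, 4.2, -12], [2.5, 0, 0], 0.0],
    [[0, 4.4, -11.5], [2.5, 0, 0], 0.0],
    [[0, 0, 0], [0, 0, 0], 0.0]
  ]
}}

```text
time_s: 17.08
tool_pos: [0.5574, -0.02, 0.2226]
tool_rot: [[0.041, 0.92, -0.389], [0.999, -0.038, 0.016], [-0.0, -0.39, -0.921]]
force: [-7.3, 0.5, 2.1]
width: 0.097
gripper_force: 30.0
```

```bash
python3 arc.py 32 50 5 0.7
```

```text
17.075 [ 0.55735353 -0.0199862   0.22261641] 0.09677111224983186 [-7.33313795  0.48726128  2.09739842] [ -7.7  28.   68.9  -2.2 105.9  -5.6]
[ -0.    4.8 -11.6] [ 2.52  0.   -0.  ]
[ -0.    5.  -11.5] [ 2.52  0.   -0.  ]
[ -0.    5.2 -11.4] [ 2.52  0.   -0.  ]
[ -0.    5.5 -11.2] [ 2.52  0.   -0.  ]
[ -0.    5.7 -11.1] [ 2.52  0.   -0.  ]
end [ 0.60688239 -0.02201851  0.26036088] [-0.58064725  0.0235574  -0.81381437]
bar lid angle est 35.54132330607803 0.20481069525721018
```

Call:
{"api": "jog_arm", "payload": {
  "plan": [
    [[0, 4.8, -11.5], [2.5, 0, 0], 0.0],
    [[0, 5, -11.5], [2.5, 0, 0], 0.0],
    [[0, 5.2, -11.5], [2.5, 0, 0], 0.0],
    [[0, 5.5, -11], [2.5, 0, 0], 0.0],
    [[0, 4, -8], [2, 0, 0], 0.0],
    [[0, 0, 0], [0, 0, 0], 0.0],
    [[0, 0, 0], [0, 0, 0], 0.0]
  ]
}}

```text
time_s: 17.95
tool_pos: [0.6037, -0.0219, 0.2597]
tool_rot: [[0.041, 0.821, -0.57], [0.999, -0.034, 0.023], [-0.0, -0.57, -0.821]]
force: [-5.6, -1.0, 3.6]
width: 0.095
gripper_force: 30.0
```

```bash
python3 arc.py 49 50 1 0.7
python3 - <<'E'
from h import *
a=manip.capture('scene')
h=np.array([.703,-.025,.09]);yb=np.array([.041,.9992,0]);xb=np.array([.9992,-.041,0]);z=np.array([0,0,1.])
big=cv2.resize(a[120:320,240:440],(600,600),interpolation=3)
cl=big.copy()
for A,c in [(44,(255,0,0)),(50,(0,255,0)),(56,(0,0,255))]:
    r=np.radians(A); f=-xb*np.cos(r)+z*np.sin(r); n=xb*np.sin(r)+z*np.cos(r)
    P=[h+s*.13*yb+t*f+.01*n for s,t in [(1,0),(1,.22),(-1,.22),(-1,0)]]
    q=((proj('scene',P)-[240,120])*3).round().astype(np.int32); cv2.polylines(cl,[q],True,c,1)
cv2.imwrite('pics/f1.png',cl)
E
```

```text
17.95 [ 0.60368812 -0.02193963  0.25974984] 0.09519903310660943 [-5.56348181 -0.99079106  3.55363971] [ -7.   39.5  48.1  -3.3 127.1  -5.8]
[-0.   1.6 -3.1] [ 0.7 -0.  -0. ]
end [ 0.60674436 -0.02206504  0.2614175 ] [-0.57998092  0.02339244 -0.81429413]
bar lid angle est 52.6294276348232 0.20584067329747785
```

View pics/f1.png

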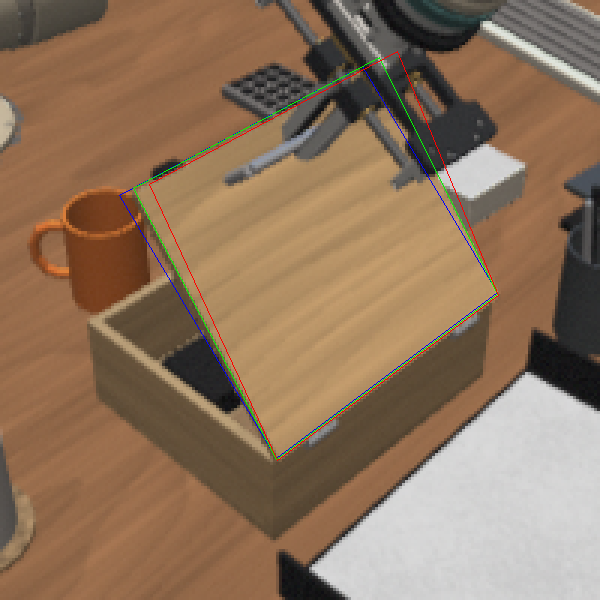

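The lid edges (left edge (137,188) to (275,458)) lie on the green 50° outline, and the fingers hold the bar at (300,150). I let it settle, check the mug, then hand in.

Call:
{"api": "jog_arm", "payload": {
  "plan": [
    [[0, 0, 0], [0, 0, 0], 0.0],
    [[0, 0, 0], [0, 0, 0], 0.0],
    [[0, 0, 0], [0, 0, 0], 0.0],
    [[0, 0, 0], [0, 0, 0], 0.0],
    [[0, 0, 0], [0, 0, 0], 0.0],
    [[0, 0, 0], [0, 0, 0], 0.0]
  ]
}}

```text
time_s: 18.75
tool_pos: [0.6037, -0.0219, 0.2597]
tool_rot: [[0.041, 0.821, -0.569], [0.999, -0.034, 0.023], [-0.0, -0.57, -0.822]]
force: [-5.1, -0.4, 3.7]
width: 0.096
gripper_force: 30.0
```

Run:
```python
from h import *
a=manip.capture('scene');b=manip.capture('top')
cv2.imwrite('pics/g1.png',np.hstack([cv2.resize(a[170:330,150:310],(400,400),interpolation=3),cv2.resize(b[130:290,360:520],(400,400),interpolation=3)]))
print([(d['conf'],d['point']) for d in manip.look_for('top','mug')])
```

```text
[(0.68, [0.5133, -0.3148, 0.0455])]
```

View pics/g1.png

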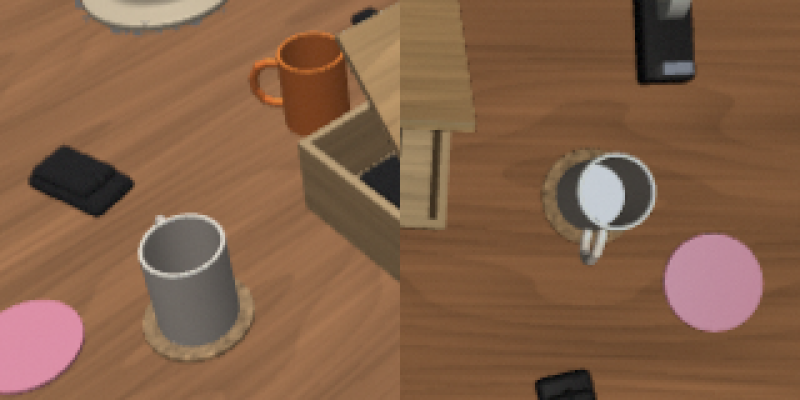

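The mug stands centred and upright on the cork coaster (left picture, base at (198,318)), and the nearby things are undisturbed.

```bash
python3 -c "
from workcell import manip
print(manip.job_done())"
```

```text
the job is handed in; nothing more can be done
None
```

The mug stands upright on the cork coaster, about 3 mm off centre by the camera, and the arm is holding the lid steady at about 50°; I handed the job in at about 19 s and got no verdict back.

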